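# Change the feed over to the tall column

## Robot

A 6-joint arm with a two-finger parallel gripper is mounted at the origin on the work surface. World frame = base frame: x ahead of the robot, y to its left, z up, the work surface at z = 0. Lengths are in mm, angles in rad, forces in N, time in s.
With the tool pointing down it reaches from about 275 to 825 mm from the base axis. Payload 5.2 kg.
Tool frame: the origin (TCP) lies on the mounting face of the last link; the fingertips stand 186 mm ahead of it and the grasp point (between the pads) lies 167 mm ahead of it (tips_ahead is the distance from the TCP to the fingertips, in mm); y points along the fingers, z is the direction in which the jaws open and shut, and the axes are right-handed (so a half turn about y gives the same grasp; the last joint's range is limited). The gripper opens to 93 mm and grips with 3 to 60 N. Pads are 15 mm wide; open, the fingers measure 128 mm over their backs; the gripper's body (75 mm by 188 mm) begins 65 mm behind the grasp point.
Start: joints at [1.024, 0.259, 1.535, -0, 1.348, -0.203], TCP at [185.366, 517.828, 404.753] pointing down, gripper open.
Joint ranges: [-3.14, 3.14], [-0.91, 2.08], [0.19, 2.58], [-1.22, 4.36], [0.22, 2.71], [-3.12, 3.12]. Speed limits (rad/s): [2.57, 2.57, 3.14, 3.14, 3.14, 3.14].

## Interface

Orientations are given as a unit quaternion [w, x, y, z].
In Python, from workcell import read_state, snapshot, hand_in, find_in, regions_of, tips_ahead gives the robot as it stands. The module is installed in compiled form; this text tells all that it offers.
- The arm moves only by the tool arm_command, never from a script. Its argument "moves" is a list that holds one entry, the list of rows, each a list of 7 numbers: the turn, a rotation vector about the tool's x, y, z in rad, then the shift along the tool's x, y, z in mm, then the opening, from 0 (shut) to 1 (fully open). A call has 1 to 12 rows; each row is the pose to reach, as a shift and turn from the pose commanded when the call began, along the tool's axes at that moment; what a row does not reach only later rows make up. A row lasts 1/12 s, in which the tool goes at most 41.7 mm and 7.16 degrees, less where a joint would pass 70% of its speed; a pose out of reach is approached as far as the arm can. A call with a gripper value outside its range is refused whole. The fingers move at their own pace and stop on an object; "force" is the grip in N (left out, the last holds). Time passes only in rows, so rows that repeat a pose let the fingers close. It gives the time, the measured TCP pose, the force and the opening at its end, in the units of the state.
- read_state(): the state, without advancing time (a new reading comes with each control period).
- snapshot(name): name is "scene" or "top"; returns a dict with "frame" (420x560x3 uint8, red, green, blue), "z_map" (420x560 float32, mm along the optical axis (not along the pixel's ray), 0 where there is no reading), "K" (3x3 intrinsics, pixels), "view" (4x4, takes a point from world to camera coordinates). Camera axes: x right, y down, z forward; pixel columns grow to the right and rows downward; lengths in mm; the calibration is good to about 2 mm. A picture is of the moment at which its call begins.
- hand_in(): hands the job in, once; it reports no verdict.
Trained networks look in a picture, given as the dict that the camera call returned (one of the last four; its "shot" number tells which), for a name from the list of things; names that differ only in an ending like _2 or _b are one class to them, and where a whole thing is asked for, a point or a joint stands for the part that bears it (a point fixed in the world has none). Each returns a list of dicts, best first, with "p" (0 to 1); they miss things now and then, are a little off and sometimes report something else, mostly with a low value. They report only what shows in the picture. A call takes as long as a camera call.
- find_in(picture, target): "centre" ([x, y, z] in mm, in the coordinates of the camera as it stood for that picture, good to about 4 mm: the middle of the surface that is visible of it).
- regions_of(picture, target): "region" (420x560 bool, what is visible of it).
The state is a dict: "time": time; "joints": joint angles; "dq": joint speeds; "joint_efforts": joint torques, N m; "position": TCP position; "tcp_rot": TCP orientation; "force": force on the tool from outside, world axes, zero at the start; "ft_torque": the same for the moment, N m; "finger_gap": finger opening in mm.
Only numpy, scipy, OpenCV 4.12 (cv2) and the standard library are available. Lean on these libraries where they do the work, as an engineer would, in place of code of your own. Each camera call takes 0.05 s, during which the arm holds its last target. There are 200 camera calls.

## Task

The pump is running and feeds the short slim column, whose valve lever lies in line with its pipe. Change the feed over to the tall slim column with gentle fingertip pushes: first push the lever of the tall column's valve round to its stop so that it lies in line with its pipe (fully open), and only then push the short column's lever round to its stop across its pipe (fully shut), so that the pump always has an open way. Do not squeeze or force the levers, leave the wide column's valve shut, and do not pick up or shift the loose things or knock the columns.

Things in the scene. Friction and masses are not known exactly. Their poses are not given: they have to be found in the camera images.
- skid: fixed aluminium drip plate 340 x 610 x 6 mm with a gear pump at its -y end, a feed header pipe along y at x -75 mm (top 79 mm above the bench) and three valve branches at y -160, 0, +160 mm; which column is on which branch varies. Origin at bench level under the middle valve's stem; x points downstream (header to columns)
- tall_column: the tall slim column (46 mm across its two red end fittings, 32 mm clear body, top 271 mm above the bench), upright, fixed 170 mm downstream of its own valve's stem; a 10 mm steel pipe from that valve rises 50 mm before the column's axis to 311 mm. Origin under its foot, 6 mm above the bench
- tall_stem (a point): point on the vertical axis of the tall column's valve lever, 116 mm above the bench, level with the lever's sleeve; x = downstream along the pipe (its centre 66 mm above the bench), z up. Steel valve body 36 x 32 mm below it, 72 mm long with its ends
- tall_lever (a point): middle of the black sleeve of the tall column's valve lever, 75 mm from the stem axis, 116 mm above the bench. Sleeve 66 mm long (42 to 108 mm from the stem axis), 18 mm wide, 110 to 122 mm above the bench, free air below it down to the pipes; its y axis points outward along the lever
- tall_valve (a joint): angle of the tall column's lever: 0 = shut, at its stop, across the pipe pointing to the skid's +y; grows counter-clockwise seen from above to 1.571 = fully open, at its stop, in line with the pipe pointing upstream (skid's -x). Stays where left; takes 0.32 N m to turn (4 to 5 N at mid-sleeve). Starts shut, 0 to 0.05
- short_column: the short slim column (46 mm across its two red end fittings, 32 mm clear body, top 176 mm above the bench), upright, fixed 170 mm downstream of its own valve's stem; a 10 mm steel pipe from that valve rises 50 mm before the column's axis to 216 mm. Origin under its foot, 6 mm above the bench
- short_stem (a point): point on the vertical axis of the short column's valve lever, 116 mm above the bench, level with the lever's sleeve; x = downstream along the pipe (its centre 66 mm above the bench), z up. Steel valve body 36 x 32 mm below it, 72 mm long with its ends
- short_lever (a point): middle of the black sleeve of the short column's valve lever, 75 mm from the stem axis, 116 mm above the bench. Sleeve 66 mm long (42 to 108 mm from the stem axis), 18 mm wide, 110 to 122 mm above the bench, free air below it down to the pipes; its y axis points outward along the lever
- short_valve (a joint): angle of the short column's lever: 0 = shut, at its stop, across the pipe pointing to the skid's +y; grows counter-clockwise seen from above to 1.571 = fully open, at its stop, in line with the pipe pointing upstream (skid's -x). Stays where left; takes 0.32 N m to turn (4 to 5 N at mid-sleeve). Starts open, 1.52 to 1.57
- wide_column: the wide column (86 mm across its two red end fittings, 72 mm clear body, top 181 mm above the bench), upright, fixed 170 mm downstream of its own valve's stem; a 10 mm steel pipe from that valve rises 70 mm before the column's axis to 221 mm. Origin under its foot, 6 mm above the bench
- wide_stem (a point): point on the vertical axis of the wide column's valve lever, 116 mm above the bench, level with the lever's sleeve; x = downstream along the pipe (its centre 66 mm above the bench), z up. Steel valve body 36 x 32 mm below it, 72 mm long with its ends
- wide_lever (a point): middle of the black sleeve of the wide column's valve lever, 75 mm from the stem axis, 116 mm above the bench. Sleeve 66 mm long (42 to 108 mm from the stem axis), 18 mm wide, 110 to 122 mm above the bench, free air below it down to the pipes; its y axis points outward along the lever
- wide_valve (a joint): angle of the wide column's lever: 0 = shut, at its stop, across the pipe pointing to the skid's +y; grows counter-clockwise seen from above to 1.571 = fully open, at its stop, in line with the pipe pointing upstream (skid's -x). Stays where left; takes 0.32 N m to turn (4 to 5 N at mid-sleeve). Starts shut, 0 to 0.05
- vial: bystander: loose amber vial, 28 mm across, 48 mm high, standing on the skid between two branches; origin at its underside
- spare_fitting: bystander: loose spare red end fitting, 40 mm across, 34 mm high, standing on the skid between two branches; origin at its underside
- spanner: bystander: loose steel spanner, 150 mm long, lying on the skid near its +y edge; origin at its middle, underside
- buffer_bottle: bystander: loose glass bottle, 86 mm across, 175 mm high, on the bench to the left; origin at its underside
- small_bottle: bystander: loose glass bottle, 60 mm across, 120 mm high, on the bench to one side of the skid; origin at its underside
- beaker: bystander: loose glass beaker, 72 mm across, 95 mm high, on the bench to one side of the skid; origin at its underside
- sample_jar: bystander: loose small jar, 52 mm across, 70 mm high, on the bench to the left; origin at its underside

How it is judged:
By the outcome, as a careful person would: the job done as asked, in the order asked, and still so for the second after the job is handed in, with the robot touching nothing.
It also fails if it takes over 58 s, if anything falls off the work surface, if the arm or the gripper's body presses on something with over 40 N, if the wrist force passes 120 N, or if a joint passes its speed limit or range.

## Working session

There is one attempt and no reset: what is moved stays moved. The work goes in short steps, Python scripts to look and compute and a tool call to move; the robot and the scene stay as the last step left them, time stands still between calls to the robot, and variables do not carry over. Pictures are saved under pics/ and viewed, about 8 in all and at most 12, crops included, and the job is handed in when it is done.

Besides the shell and the picture viewer there is one more tool, called after ">>>" in YAML: its name, and indented under it one key for each argument. arm_command: Moves the arm, as the interface text tells. Its arguments: {"type":"object","properties":{"moves":{"type":"array"},"force":{"type":"number"}},"required":["moves"]}

```bash
mkdir -p pics
cat > h.py <<'E'
import numpy as np, cv2
from workcell import *
def world(pic,c):
    return (np.linalg.inv(pic["view"])@np.r_[c,1])[:3]
def proj(pic,p):
    c=(pic["view"]@np.r_[p,1])[:3]; u=pic["K"]@c; return u[:2]/u[2]
E
python3 - <<'E'
from h import *
print(read_state())
for n in ["scene","top"]:
    p=snapshot(n); cv2.imwrite(f"pics/{n}1.png",p["frame"][:,:,::-1])
    print(n,np.linalg.inv(p["view"])[:3,3].round())
    for t in ["skid","tall_column","short_column","wide_column","tall_lever","short_lever","wide_lever","tall_stem","short_stem","wide_stem","vial","spare_fitting","buffer_bottle","small_bottle","beaker","sample_jar","spanner"]:
        try:
            print(t,[(world(p,d["centre"]).round().tolist(),round(d["p"],2),proj(p,world(p,d["centre"])).round().tolist()) for d in find_in(p,t)[:3]])
        except Exception as e: print(t,e)
E
```

```text
{'time': 0.0, 'joints': array([ 1.02419513e+00,  2.59329730e-01,  1.53608321e+00,  1.93170088e-05,
        1.34802994e+00, -2.02764712e-01]), 'dq': array([ 0.00080551,  0.00101639,  0.00146704, -0.00018814, -0.00022977,
        0.00013854]), 'joint_efforts': array([-6.91914920e-04, -4.37301779e+01, -2.84006184e+01,  7.19477842e-02,
        4.11029323e-02, -1.27094127e-04]), 'position': array([185.24407623, 517.62910408, 403.92450611]), 'tcp_rot': array([-0.69607602,  0.69728869, -0.12121366,  0.12072245]), 'force': array([-0.10381325, -0.76422084, -0.75930166]), 'ft_torque': array([-0.0076207 , -0.04055985, -0.01552356]), 'finger_gap': 93.09213833978397}
scene [1604. -132. 1170.]
skid [([637.0, -10.0, 8.0], 0.71, [278.0, 247.0])]
tall_column [([717.0, 202.0, 134.0], 0.64, [362.0, 230.0])]
short_column [([720.0, 48.0, 90.0], 0.76, [304.0, 248.0])]
wide_column [([534.0, 238.0, 109.0], 0.69, [358.0, 187.0]), ([735.0, -113.0, 150.0], 0.65, [243.0, 245.0]), ([718.0, 203.0, 132.0], 0.56, [363.0, 230.0])]
tall_lever [([717.0, 47.0, 83.0], 0.69, [304.0, 249.0]), ([531.0, 234.0, 107.0], 0.46,
[... 1569 characters left out ...]
0, 206.0, 102.0], 0.88, [207.0, 188.0])]
short_stem [([649.0, 44.0, 102.0], 0.71, [263.0, 194.0]), ([533.0, 253.0, 119.0], 0.18, [187.0, 232.0])]
wide_stem [([676.0, -106.0, 177.0], 0.73, [318.0, 181.0]), ([696.0, 42.0, 85.0], 0.69, [264.0, 179.0])]
vial [([626.0, -30.0, 56.0], 0.45, [288.0, 204.0])]
spare_fitting []
buffer_bottle [([547.0, 477.0, 122.0], 0.7, [107.0, 225.0])]
small_bottle [([658.0, 425.0, 79.0], 0.74, [134.0, 189.0])]
beaker [([587.0, -531.0, 56.0], 0.85, [457.0, 221.0]), ([650.0, 45.0, 104.0], 0.57, [262.0, 193.0])]
sample_jar [([470.0, 399.0, 70.0], 0.92, [140.0, 253.0])]
spanner [([528.0, 248.0, 120.0], 0.67, [188.0, 234.0]), ([631.0, 298.0, 19.0], 0.55, [182.0, 201.0])]
```

Run:
```python
from h import *
a=cv2.imread("pics/top1.png")[130:310,130:370]; cv2.imwrite("pics/topc.png",cv2.resize(a,None,fx=3.3,fy=3.3,interpolation=cv2.INTER_CUBIC))
p=snapshot("top")
Z=p["z_map"]; v,u=np.mgrid[:420,:560]; K=p["K"]
C=np.stack([(u-K[0,2])/K[0,0]*Z,(v-K[1,2])/K[1,1]*Z,Z,np.ones_like(Z)],-1)
W=(C@np.linalg.inv(p["view"]).T)[...,:3]; f=p["frame"].astype(int)
m=(abs(W[...,2]-122)<7)&(Z>0)&(f.max(-1)<80)&(W[...,0]>400)&(W[...,0]<650)
n,l,s,c=cv2.connectedComponentsWithStats(m.astype(np.uint8))
for i in range(1,n):
    if s[i,4]>15:
        q=W[l==i]; print(s[i,4],q.mean(0).round(1),cv2.minAreaRect(q[:,:2].astype(np.float32)))
# header pipe + plate
pl=(abs(W[...,2]-6)<5)&(Z>0)
q=W[pl]; q=q[(q[:,0]>350)&(q[:,0]<850)&(abs(q[:,1])<400)]; print(q.min(0),q.max(0))
h=(abs(W[...,2]-78)<5)&(Z>0)&(W[...,0]<520)&(W[...,0]>350); q=W[h]; print(len(q),np.median(q,0), cv2.fitLine(q[:,:2].astype(np.float32),cv2.DIST_HUBER,0,.01,.01).ravel())
```

```text
49 [632.4 748.2 121.2] ((629.442138671875, 753.3665161132812), (13.020520210266113, 55.307743072509766), 38.984901428222656)
110 [546.5 741.7 122.2] ((543.8795166015625, 748.510986328125), (31.475475311279297, 85.27322387695312), 74.61287689208984)
137 [528.6 278.1 121.9] ((528.6327514648438, 278.0497741699219), (14.157774925231934, 64.1707534790039), 1.314008355140686)
133 [536.3 -41.2 121.6] ((536.2708129882812, -41.63211441040039), (14.04641342163086, 61.45882797241211), 1.3205283880233765)
104 [445.6 742.  122. ] ((447.0951232910156, 748.1666259765625), (86.23368835449219, 32.68572235107422), 7.882626533508301)
138 [461.   45.4 121.9] ((460.99053955078125, 45.54859924316406), (60.46662902832031, 16.808326721191406), 1.1488778591156006)
[ 350.02835238 -399.97881417    1.00014177] [849.94417829 399.88035748  10.999328  ]
1529 [465.08327737  34.94517245  77.81165873] [ 1.9902064e-02 -9.9980193e-01  4.6519937e+02  4.5489166e+01]
```

View pics/topc.png

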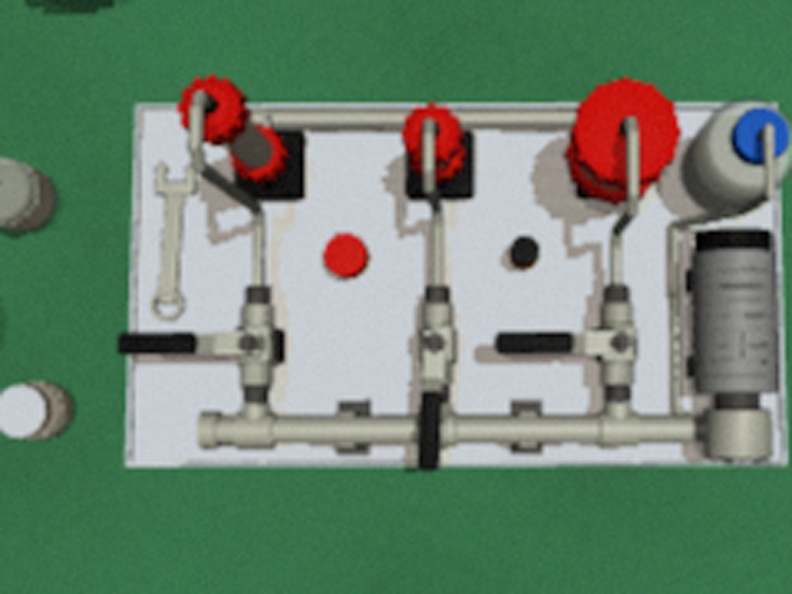

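View pics/scene1.png

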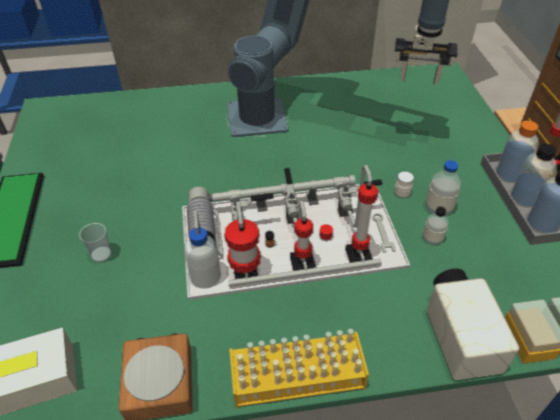

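The top crop shows the tall column at left (crop 210,110) with its black lever across the pipe at (157,343). The short column is in the middle with its lever in line at (429,430). The wide column is at right with its lever across at (533,343). The scene view agrees, and I see no obstacles near the levers at gripper height. The measured sleeves are at z≈122 and the skid yaw is about 0.02.

```bash
cat >> h.py <<'E'
from scipy.spatial.transform import Rotation as R
YAW=.022; TIP=186
STEM={"tall":np.array([531.5,203.]),"short":np.array([535.5,44.])}
def rot():
    w,x,y,z=read_state()["tcp_rot"]; return R.from_quat([x,y,z,w])
def pose(x,y,tz,phi,flip=1):
    "tool y down, jaw (tool z) along world angle phi"
    zt=np.array([np.cos(phi),np.sin(phi),0]); yt=np.array([0,0,-1.]); xt=np.cross(yt,zt)
    return R.from_matrix(np.c_[xt,yt,zt]),np.array([x,y,tz+TIP])
def rel(P,P0=None):
    r0,p0=P0 or (rot(),read_state()["position"])
    r,p=P; return np.r_[(r0.inv()*r).as_rotvec().round(3),r0.inv().apply(p-p0).round(1)].tolist()
def side(valve,th,off,r=75):
    "tip pose beside lever at joint angle th, off = offset from lever axis towards ccw(+)"
    a=th+YAW+np.pi/2; d=np.array([np.cos(a),np.sin(a)]); n=np.array([-d[1],d[0]])
    return STEM[valve]+r*d+off*n, a
E
python3 - <<'E'
from h import *
print(rot().as_matrix().round(3), tips_ahead)
xy,a=side("tall",0,-35)
print(xy,a)
for f in (0,np.pi): print(rel(pose(*xy,150,a+f)))
E
```

```text
[[ 0.941 -0.     0.337]
 [-0.337 -0.     0.941]
 [-0.    -1.    -0.   ]] 186.1
[564.84166344 278.75178862] 1.5927963267948966
[0.0, -0.366, -0.0, 437.9, 68.7, -97.2]
[0.0, 2.776, 0.0, 437.9, 68.7, -97.2]
```

>>> arm_command:
  moves:
    - [[0, -0.366, 0, 438, 0, -97, 0], [0, -0.366, 0, 438, 0, -97, 0], [0, -0.366, 0, 438, 0, -97, 0], [0, -0.366, 0, 438, 0, -97, 0], [0, -0.366, 0, 438, 0, -97, 0], [0, -0.366, 0, 438, 0, -97, 0], [0, -0.366, 0, 438, 0, -97, 0], [0, -0.366, 0, 438, 0, -97, 0], [0, -0.366, 0, 438, 0, -97, 0], [0, -0.366, 0, 438, 0, -97, 0], [0, -0.366, 0, 438, 0, -97, 0], [0, -0.366, 0, 438, 0, -97, 0]]
  force: 10

```text
time: 2.85
position: [570.4, 274.3, 403.9]
tcp_rot: [-0.706, 0.708, 0.007, -0.005]
force: [0.7, -0.1, 0.0]
finger_gap: 17.6
```

Run:
```python
from h import *
s=read_state(); print(s["time"],s["position"],s["force"],s["finger_gap"])
xy,a=side("tall",0,-35)
for z in (150,104): print(rel(pose(*xy,z,a)))
p=snapshot("top"); cv2.imwrite("pics/t2.png",cv2.resize(p["frame"][150:310,110:330,::-1],None,fx=3.5,fy=3.5))
```

```text
2.85 [570.44466388 274.29243917 403.93253903] [ 0.71243962 -0.10567445  0.04598144] 17.640610041787927
[0.002, -0.005, 0.003, -5.7, 67.9, 4.7]
[0.002, -0.005, 0.003, -5.8, 113.9, 4.8]
```

View pics/t2.png

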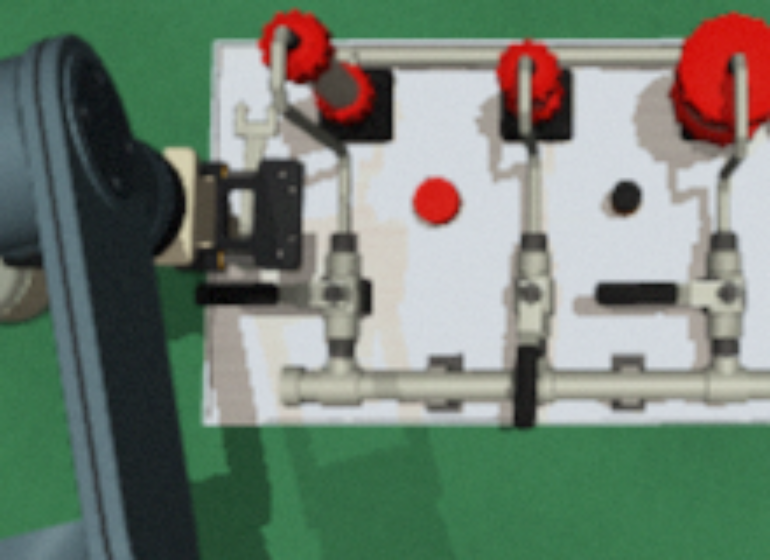

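The fingers are above the gap on the downstream side of the tall lever (lever at crop 235,293; gripper at 270,215). I go straight down.

>>> arm_command:
  moves:
    - [[0, 0, 0, 0, 0, 0, 0], [0, 0, 0, 0, 0, 0, 0], [0, 0, 0, 0, 30, 0, 0], [0, 0, 0, 0, 60, 0, 0], [0, 0, 0, 0, 85, 0, 0], [0, 0, 0, 0, 105, 0, 0], [0, 0, 0, 0, 114, 0, 0], [0, 0, 0, 0, 114, 0, 0], [0, 0, 0, 0, 114, 0, 0], [0, 0, 0, 0, 114, 0, 0]]

```text
time: 3.73
position: [565.2, 279.6, 292.7]
tcp_rot: [0.707, -0.707, -0.009, 0.007]
force: [-0.0, 0.6, 0.1]
finger_gap: 0.4
```

Run:
```python
from h import *
s=read_state(); print(s["time"],s["position"],s["force"],s["finger_gap"])
xy,a=side("tall",0,-18)
print(rel(pose(*xy,104,a)), rot().as_matrix().round(3))
# arc rows relative, from th to th+30deg, offset 16.5
P0=side("tall",0,-16.5); P0=pose(*P0[0],104,P0[1])
for k in range(1,13):
    xy,a=side("tall",np.radians(2.5*k),-16.5); print(k,rel(pose(*xy,104,a),P0))
```

```text
3.7333 [565.18149745 279.62998959 292.65396787] [-0.04173248  0.61251494  0.08933941] 0.3522452557859582
[-0.001, 0.001, 0.003, -17.4, 2.6, -0.9] [[ 1.     0.003 -0.023]
 [ 0.023  0.001  1.   ]
 [ 0.003 -1.     0.001]]
1 [0.0, -0.044, 0.0, -3.3, 0.0, 0.6]
2 [0.0, -0.087, 0.0, -6.6, 0.0, 1.2]
3 [0.0, -0.131, 0.0, -9.9, 0.0, 1.5]
4 [0.0, -0.175, 0.0, -13.3, 0.0, 1.7]
5 [0.0, -0.218, 0.0, -16.6, 0.0, 1.8]
6 [0.0, -0.262, 0.0, -20.0, 0.0, 1.7]
7 [0.0, -0.305, 0.0, -23.3, 0.0, 1.5]
8 [0.0, -0.349, 0.0, -26.6, 0.0, 1.1]
9 [0.0, -0.393, 0.0, -30.0, 0.0, 0.6]
10 [0.0, -0.436, 0.0, -33.2, 0.0, -0.1]
11 [0.0, -0.48, 0.0, -36.5, 0.0, -0.9]
12 [0.0, -0.524, 0.0, -39.7, 0.0, -1.8]
```

>>> arm_command:
  moves:
    - [[0, 0, 0, -4, 3, -1, 0], [0, 0, 0, -8, 3, -1, 0], [0, 0, 0, -12, 3, -1, 0], [0, 0, 0, -15, 3, -1, 0], [0, 0, 0, -17, 3, -1, 0], [0, 0, 0, -19, 3, -1, 0], [0, 0, 0, -19, 3, -1, 0], [0, 0, 0, -19, 3, -1, 0]]

```text
time: 4.4
position: [546.0, 277.4, 287.9]
tcp_rot: [0.707, -0.707, -0.008, 0.008]
force: [0.5, -0.7, -0.1]
finger_gap: 0.4
```

>>> arm_command:
  moves:
    - [[0, -0.044, 0, -3.3, 0, 0.6, 0], [0, -0.087, 0, -6.6, 0, 1.2, 0], [0, -0.131, 0, -9.9, 0, 1.5, 0], [0, -0.175, 0, -13.3, 0, 1.7, 0], [0, -0.218, 0, -16.6, 0, 1.8, 0], [0, -0.262, 0, -20, 0, 1.7, 0], [0, -0.305, 0, -23.3, 0, 1.5, 0], [0, -0.349, 0, -26.6, 0, 1.1, 0], [0, -0.393, 0, -30, 0, 0.6, 0], [0, -0.436, 0, -33.2, 0, -0.1, 0], [0, -0.48, 0, -36.5, 0, -0.9, 0], [0, -0.524, 0, -39.7, 0, -1.8, 0]]

```text
time: 5.4
position: [507.3, 275.5, 287.9]
tcp_rot: [0.681, -0.68, -0.193, 0.19]
force: [2.9, 4.5, -2.0]
finger_gap: 0.1
```

Run:
```python
from h import *
s=read_state(); print(s["time"],s["position"],s["force"],s["joints"])
xy,a=side("tall",np.radians(30),-16.5); print(xy,rel(pose(*xy,102,a)))
p=snapshot("top"); cv2.imwrite("pics/t3.png",cv2.resize(p["frame"][150:310,110:330,::-1],None,fx=3.5,fy=3.5))
```

```text
5.4 [507.29493949 275.47562259 287.94849185] [ 2.85186969  4.54294135 -2.04462786] [ 3.03888587e-01  4.06822430e-01  1.62611616e+00  1.57291836e-03
  1.10510254e+00 -1.81545448e+00]
[506.68472389 275.67359955] [-0.001, 0.002, 0.004, -0.4, -0.1, 0.5]
```

View pics/t3.png

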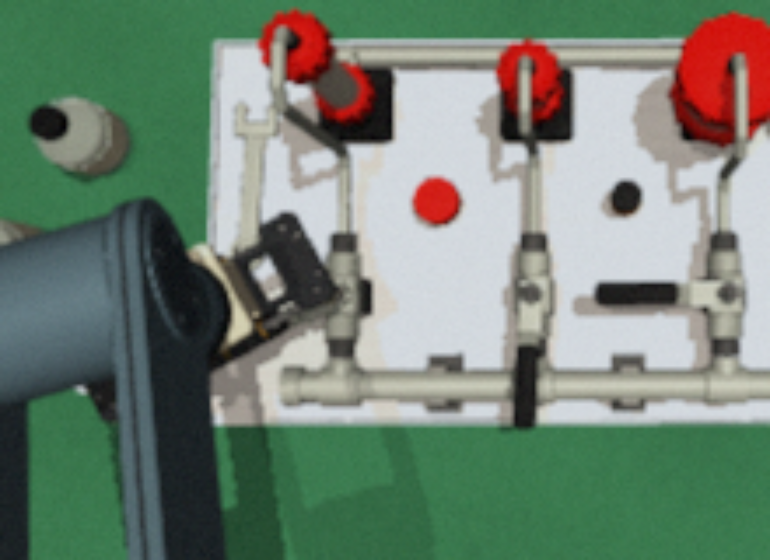

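Contact is made at about 5 N, and the lever is turning (no longer at its old place, crop 235,293). I continue the arc.

>>> arm_command:
  moves:
    - [[0, -0.044, 0, -3.3, 0, 0.6, 0], [0, -0.087, 0, -6.6, 0, 1.2, 0], [0, -0.131, 0, -9.9, 0, 1.5, 0], [0, -0.175, 0, -13.3, 0, 1.7, 0], [0, -0.218, 0, -16.6, 0, 1.8, 0], [0, -0.262, 0, -20, 0, 1.7, 0], [0, -0.305, 0, -23.3, 0, 1.5, 0], [0, -0.349, 0, -26.6, 0, 1.1, 0], [0, -0.393, 0, -30, 0, 0.6, 0], [0, -0.436, 0, -33.2, 0, -0.1, 0], [0, -0.48, 0, -36.5, 0, -0.9, 0], [0, -0.524, 0, -39.7, 0, -1.8, 0]]

```text
time: 6.45
position: [474.0, 253.6, 288.1]
tcp_rot: [0.609, -0.608, -0.362, 0.36]
force: [1.6, 6.5, -1.9]
finger_gap: 0.4
```

>>> arm_command:
  moves:
    - [[0, -0.044, 0, -3.3, 0, 0.6, 0], [0, -0.087, 0, -6.6, 0, 1.2, 0], [0, -0.131, 0, -9.9, 0, 1.5, 0], [0, -0.175, 0, -13.3, 0, 1.7, 0], [0, -0.218, 0, -16.6, 0, 1.8, 0], [0, -0.262, 0, -20, 0, 1.7, 0], [0, -0.305, 0, -23.3, 0, 1.5, 0], [0, -0.349, 0, -26.6, 0, 1.1, 0], [0, -0.393, 0, -30, 0, 0.6, 0], [0, -0.415, 0, -31.6, 0, 0.3, 0], [0, -0.436, 0, -33.2, 0, -0.1, 0], [0, -0.436, 0, -33.2, 0, -0.1, 0]]

```text
time: 7.45
position: [457.9, 224.0, 288.0]
tcp_rot: [0.516, -0.516, -0.484, 0.483]
force: [0.0, 4.8, -0.8]
finger_gap: 0.5
```

Run:
```python
from h import *
s=read_state(); print(s["time"],s["position"],s["force"],s["joints"])
for t in (85,90): xy,a=side("tall",np.radians(t),-16.5); print(xy,rel(pose(*xy,102,a)))
```

```text
7.45 [457.9313077  224.04302945 288.01689826] [ 0.04505825  4.84328659 -0.81703579] [ 2.35254796e-01  2.98924540e-01  1.79117734e+00  2.11883694e-03
  1.04989882e+00 -2.84247879e+00]
[457.73581472 224.35638009] [0.001, 0.0, 0.002, 0.3, 0.0, 0.2]
[456.15517855 217.84614026] [0.001, -0.087, 0.002, -6.3, 0.0, 1.4]
```

>>> arm_command:
  moves:
    - [[0, -0.02, 0, -1.3, 0, 0.2, 0], [0, -0.035, 0, -2.6, 0, 0.4, 0], [0, -0.05, 0, -3.6, 0, 0.6, 0], [0, -0.065, 0, -4.6, 0, 0.8, 0], [0, -0.075, 0, -5.4, 0, 1, 0], [0, -0.075, 0, -5.4, 0, 1, 0]]

```text
time: 7.95
position: [456.7, 219.7, 288.1]
tcp_rot: [-0.498, 0.497, 0.504, -0.501]
force: [1.0, 10.4, -1.8]
finger_gap: 0.5
```

>>> arm_command:
  moves:
    - [[0, -0.005, 0, -0.6, 0, 0, 0], [0, -0.01, 0, -1.2, 0, 0, 0], [0, -0.01, 0, -1.2, 0, 0, 0]]

```text
time: 8.2
position: [456.6, 219.2, 288.1]
tcp_rot: [-0.496, 0.494, 0.507, -0.503]
force: [0.7, 14.5, -1.7]
finger_gap: 0.4
```

The force is rising without further motion, so this is the stop. I back off, lift and look.

>>> arm_command:
  moves:
    - [[0, 0, 0, 6, 0, 0, 0], [0, 0, 0, 16, 0, 0, 0], [0, 0, 0, 25, 0, 0, 0], [0, 0, 0, 25, -30, 0, 0], [0, 0, 0, 25, -70, 0, 0], [0, 0, 0, 60, -100, 0, 0], [0, 0, 0, 100, -100, 0, 0], [0, 0, 0, 140, -100, 0, 0], [0, 0, 0, 150, -100, 0, 0], [0, 0, 0, 150, -100, 0, 0]]

```text
time: 9.03
position: [452.4, 369.8, 387.4]
tcp_rot: [-0.494, 0.494, 0.506, -0.506]
force: [-1.2, -0.6, -0.1]
finger_gap: 0.5
```

```bash
cat > levers.py <<'E'
from h import *
def levers():
    p=snapshot("top")
    Z=p["z_map"]; v,u=np.mgrid[:420,:560]; K=p["K"]
    C=np.stack([(u-K[0,2])/K[0,0]*Z,(v-K[1,2])/K[1,1]*Z,Z,np.ones_like(Z)],-1)
    W=(C@np.linalg.inv(p["view"]).T)[...,:3]; f=p["frame"].astype(int)
    m=(abs(W[...,2]-122)<7)&(Z>0)&(f.max(-1)<80)&(W[...,0]>400)&(W[...,0]<650)&(abs(W[...,1])<330)
    n,l,s,c=cv2.connectedComponentsWithStats(m.astype(np.uint8))
    for i in range(1,n):
        if s[i,4]>15:
            q=W[l==i]; L=cv2.fitLine(q[:,:2].astype(np.float32),cv2.DIST_L2,0,.01,.01).ravel()
            print(s[i,4],q.mean(0).round(1),"axis deg",np.degrees(np.arctan2(L[1],L[0])).round(2)%180)
    return p
E
python3 - <<'E'
from levers import *
p=levers(); s=read_state(); print(s["time"],s["position"],s["force"],s["joints"].round(2))
xy,a=side("short",np.pi/2,35)
for z in (204,104): print(xy,rel(pose(*xy,z,a+np.pi)), rel(pose(*xy,z,a)))
cv2.imwrite("pics/t4.png",cv2.resize(p["frame"][150:310,110:330,::-1],None,fx=3.5,fy=3.5))
E
```

```text
134 [536.3 -41.1 121.7] axis deg 91.3
140 [457.7 201.4 122.1] axis deg 0.97
137 [460.9  45.6 121.8] axis deg 177.96
9.0833 [452.58947809 368.12151515 387.07708891] [0.23950689 0.47522731 0.02096371] [ 0.49  0.33  1.48 -0.    1.33 -2.67]
[461.28808716   7.35860276] [-0.002, -3.14, 0.001, -360.9, -2.5, -0.3] [-0.001, 0.001, -0.001, -360.9, -2.5, -0.3]
[461.28808716   7.35860276] [-0.002, -3.14, 0.001, -360.7, 97.5, -0.4] [-0.001, 0.001, -0.001, -360.7, 97.5, -0.4]
```

View pics/t4.png

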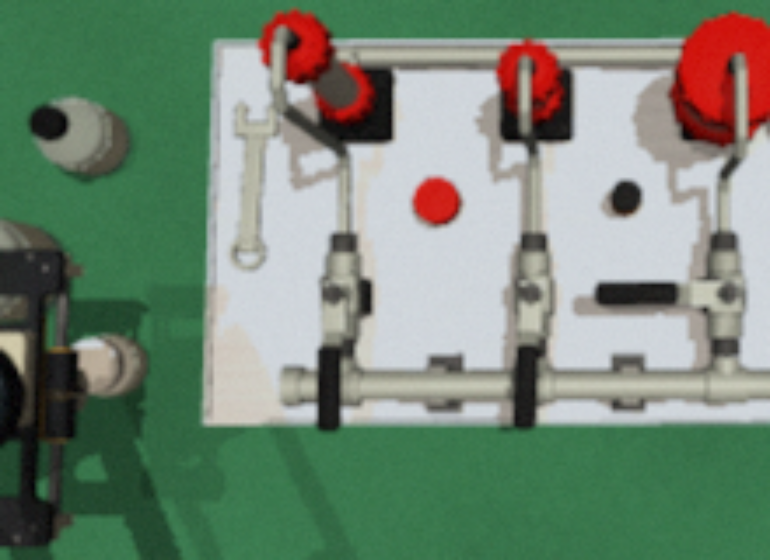

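The picture shows the tall lever now in line with its pipe at (328,388), like the short one at (525,385). The wide lever is unchanged and the loose things are unmoved. Now I move over to the short lever with the jaws half-turned, to stay clear of the joint 6 limit.

>>> arm_command:
  moves:
    - [[0, 0.12, 0, -20, 0, 0, 0], [0, 0.24, 0, -50, 0, 0, 0], [0, 0.36, 0, -80, 0, 0, 0], [0, 0.48, 0, -110, 0, 0, 0], [0, 0.6, 0, -140, 0, 0, 0], [0, 0.72, 0, -170, 0, 0, 0], [0, 0.84, 0, -200, 0, 0, 0], [0, 0.96, 0, -230, 0, 0, 0], [0, 1.08, 0, -260, 0, 0, 0], [0, 1.2, 0, -290, 0, 0, 0], [0, 1.32, 0, -320, 0, 0, 0], [0, 1.44, 0, -350, 0, 0, 0]]

```text
time: 10.08
position: [459.1, 14.4, 387.5]
tcp_rot: [-0.705, 0.705, 0.05, -0.051]
force: [0.4, -0.1, -0.5]
finger_gap: 0.3
```

>>> arm_command:
  moves:
    - [[0, 0.12, 0, 0, 0, 0, 0], [0, 0.24, 0, 0, 0, 0, 0], [0, 0.36, 0, 0, 0, 0, 0], [0, 0.48, 0, 0, 0, 0, 0], [0, 0.6, 0, 0, 0, 0, 0], [0, 0.72, 0, 0, 0, 0, 0], [0, 0.84, 0, 0, 0, 0, 0], [0, 0.96, 0, 0, 0, 0, 0], [0, 1.08, 0, 0, 0, 0, 0], [0, 1.2, 0, 0, 0, 0, 0], [0, 1.32, 0, 0, 0, 0, 0], [0, 1.44, 0, 0, 0, 0, 0]]

```text
time: 11.08
position: [459.4, 15.8, 387.3]
tcp_rot: [-0.563, 0.564, -0.427, 0.427]
force: [0.7, -0.5, 0.0]
finger_gap: 0.4
```

>>> arm_command:
  moves:
    - [[0, 0.12, 0, 0, 0, 0, 0], [0, 0.24, 0, 0, 0, 0, 0], [0, 0.26, 0, 0, 0, 0, 0], [0, 0.26, 0, 0, 0, 0, 0]]

```text
time: 11.42
position: [459.7, 16.1, 387.5]
tcp_rot: [-0.505, 0.506, -0.494, 0.494]
force: [-0.1, -0.2, 0.7]
finger_gap: 0.4
```

Run:
```python
from h import *
s=read_state(); print(s["time"],s["position"],s["force"],s["joints"].round(2))
for o in (35,19):
  xy,a=side("short",np.pi/2,o); print(xy,rel(pose(*xy,102,a+np.pi)))
P0=side("short",np.pi/2,16.5); P0=pose(*P0[0],104,P0[1]+np.pi)
for k in range(1,13):
    xy,a=side("short",np.radians(90-2.5*k),16.5); print(k,rel(pose(*xy,104,a+np.pi),P0))
```

```text
11.4167 [459.68832223  16.10933177 387.4960095 ] [-0.11174942 -0.17899763  0.70817288] [-0.21  0.11  1.77 -0.    1.27 -0.23]
[461.28808716   7.35860276] [0.001, 0.001, 0.0, 8.7, 99.5, 1.5]
[460.93611555  23.35473091] [0.001, 0.001, 0.0, -7.3, 99.5, 1.5]
1 [-0.0, 0.044, -0.0, -3.3, 0.0, -0.6]
2 [-0.0, 0.087, -0.0, -6.6, 0.0, -1.2]
3 [-0.0, 0.131, -0.0, -9.9, 0.0, -1.5]
4 [-0.0, 0.175, -0.0, -13.3, 0.0, -1.7]
5 [-0.0, 0.218, -0.0, -16.6, 0.0, -1.8]
6 [-0.0, 0.262, -0.0, -20.0, 0.0, -1.7]
7 [-0.0, 0.305, -0.0, -23.3, 0.0, -1.5]
8 [-0.0, 0.349, -0.0, -26.6, 0.0, -1.1]
9 [-0.0, 0.393, -0.0, -30.0, 0.0, -0.6]
10 [-0.0, 0.436, -0.0, -33.2, 0.0, 0.1]
11 [-0.0, 0.48, -0.0, -36.5, 0.0, 0.9]
12 [-0.0, 0.524, -0.0, -39.7, 0.0, 1.8]
```

>>> arm_command:
  moves:
    - [[0, 0, 0, 9, 0, 1.5, 0], [0, 0, 0, 9, 30, 1.5, 0], [0, 0, 0, 9, 60, 1.5, 0], [0, 0, 0, 9, 85, 1.5, 0], [0, 0, 0, 9, 99, 1.5, 0], [0, 0, 0, 9, 99, 1.5, 0], [0, 0, 0, 5, 99, 1.5, 0], [0, 0, 0, 1, 99, 1.5, 0], [0, 0, 0, -3, 99, 1.5, 0], [0, 0, 0, -6, 99, 1.5, 0], [0, 0, 0, -8, 99, 1.5, 0], [0, 0, 0, -8, 99, 1.5, 0]]

```text
time: 12.42
position: [461.7, 25.5, 289.4]
tcp_rot: [0.506, -0.505, 0.494, -0.495]
force: [0.8, 0.3, 0.2]
finger_gap: 0.5
```

>>> arm_command:
  moves:
    - [[0, 0.044, 0, -3.3, 0, -0.6, 0], [0, 0.087, 0, -6.6, 0, -1.2, 0], [0, 0.131, 0, -9.9, 0, -1.5, 0], [0, 0.175, 0, -13.3, 0, -1.7, 0], [0, 0.218, 0, -16.6, 0, -1.8, 0], [0, 0.262, 0, -20, 0, -1.7, 0], [0, 0.305, 0, -23.3, 0, -1.5, 0], [0, 0.349, 0, -26.6, 0, -1.1, 0], [0, 0.393, 0, -30, 0, -0.6, 0], [0, 0.436, 0, -33.2, 0, 0.1, 0], [0, 0.48, 0, -36.5, 0, 0.9, 0], [0, 0.524, 0, -39.7, 0, 1.8, 0]]

```text
time: 13.42
position: [462.3, 64.1, 289.2]
tcp_rot: [-0.359, 0.36, -0.608, 0.609]
force: [-3.0, -5.4, 3.8]
finger_gap: 0.4
```

Run:
```python
from h import *
s=read_state(); print(s["time"],s["position"],s["force"],s["joints"].round(2))
xy,a=side("short",np.radians(60),16.5); print(xy,rel(pose(*xy,102,a+np.pi)))
```

```text
13.4167 [462.27231686  64.11932357 289.2150948 ] [-2.97343509 -5.44936978  3.81876156] [-0.1   0.23  1.89 -0.    1.03  0.4 ]
[461.80521727  65.59465209] [-0.0, -0.002, 0.002, -1.1, 1.2, -1.1]
```

Contact at about 6 N, on track. I continue.

>>> arm_command:
  moves:
    - [[0, 0.044, 0, -3.3, 0, -0.6, 0], [0, 0.087, 0, -6.6, 0, -1.2, 0], [0, 0.131, 0, -9.9, 0, -1.5, 0], [0, 0.175, 0, -13.3, 0, -1.7, 0], [0, 0.218, 0, -16.6, 0, -1.8, 0], [0, 0.262, 0, -20, 0, -1.7, 0], [0, 0.305, 0, -23.3, 0, -1.5, 0], [0, 0.349, 0, -26.6, 0, -1.1, 0], [0, 0.393, 0, -30, 0, -0.6, 0], [0, 0.436, 0, -33.2, 0, 0.1, 0], [0, 0.48, 0, -36.5, 0, 0.9, 0], [0, 0.524, 0, -39.7, 0, 1.8, 0]]

```text
time: 14.42
position: [482.5, 98.1, 289.0]
tcp_rot: [-0.189, 0.191, -0.681, 0.682]
force: [-3.8, -4.9, 4.8]
finger_gap: 0.5
```

>>> arm_command:
  moves:
    - [[0, 0.044, 0, -3.3, 0, -0.6, 0], [0, 0.087, 0, -6.6, 0, -1.2, 0], [0, 0.131, 0, -9.9, 0, -1.5, 0], [0, 0.175, 0, -13.3, 0, -1.7, 0], [0, 0.218, 0, -16.6, 0, -1.8, 0], [0, 0.262, 0, -20, 0, -1.7, 0], [0, 0.305, 0, -23.3, 0, -1.5, 0], [0, 0.349, 0, -26.6, 0, -1.1, 0], [0, 0.393, 0, -30, 0, -0.6, 0], [0, 0.415, 0, -31.6, 0, -0.3, 0], [0, 0.436, 0, -33.2, 0, 0.1, 0], [0, 0.436, 0, -33.2, 0, 0.1, 0]]

```text
time: 15.42
position: [510.8, 115.5, 288.6]
tcp_rot: [-0.037, 0.039, -0.706, 0.706]
force: [-3.7, -2.9, 2.6]
finger_gap: 0.2
```

Run:
```python
from h import *
s=read_state(); print(s["time"],s["position"],s["force"],s["joints"].round(2))
for t in (5,0): xy,a=side("short",np.radians(t),16.5); print(xy,rel(pose(*xy,102,a+np.pi)))
```

```text
15.4167 [510.8009561  115.4856591  288.63820225] [-3.70210091 -2.85332957  2.63731915] [ 0.01  0.32  1.75 -0.    1.07  1.47]
[510.91971255 116.75341551] [-0.001, -0.001, 0.003, -0.3, 0.6, -1.2]
[517.35412594 118.61888001] [-0.001, 0.086, 0.003, -6.9, 0.6, -2.4]
```

>>> arm_command:
  moves:
    - [[0, 0.02, 0, -1.3, 0, -0.2, 0], [0, 0.035, 0, -2.6, 0, -0.4, 0], [0, 0.05, 0, -3.6, 0, -0.6, 0], [0, 0.065, 0, -4.6, 0, -0.8, 0], [0, 0.075, 0, -5.4, 0, -1, 0], [0, 0.075, 0, -5.4, 0, -1, 0]]

```text
time: 15.92
position: [515.1, 117.0, 288.5]
tcp_rot: [-0.01, 0.014, -0.707, 0.707]
force: [-7.5, -3.3, 5.6]
finger_gap: 0.6
```

>>> arm_command:
  moves:
    - [[0, 0.005, 0, -0.6, 0, 0, 0], [0, 0.01, 0, -1.2, 0, 0, 0], [0, 0.01, 0, -1.2, 0, 0, 0]]

```text
time: 16.17
position: [515.5, 117.1, 288.4]
tcp_rot: [-0.006, 0.012, -0.707, 0.708]
force: [-11.2, -3.3, 7.8]
finger_gap: 0.3
```

>>> arm_command:
  moves:
    - [[0, 0, 0, -0.5, 0, 0, 0], [0, 0, 0, -1, 0, 0, 0], [0, 0, 0, -1, 0, 0, 0]]

```text
time: 16.42
position: [515.9, 117.2, 288.4]
tcp_rot: [-0.005, 0.012, -0.707, 0.708]
force: [-13.5, -3.4, 9.6]
finger_gap: 0.2
```

At the stop (about 13 N against the 4–5 N needed to turn it). I retreat away from the lever and then up.

>>> arm_command:
  moves:
    - [[0, 0, 0, 6, 0, 0, 0], [0, 0, 0, 14, 0, 0, 0], [0, 0, 0, 22, 0, 0, 0], [0, 0, 0, 22, -30, 0, 0], [0, 0, 0, 22, -70, 0, 0], [0, 0, 0, 50, -100, 0, 0], [0, 0, 0, 90, -120, 0, 0], [0, 0, 0, 130, -120, 0, 0], [0, 0, 0, 150, -120, 0, 0], [0, 0, 0, 150, -120, 0, 0], [0, 0, 0, 150, -120, 0, 0]]

```text
time: 17.33
position: [368.1, 114.0, 409.4]
tcp_rot: [0.009, -0.008, 0.707, -0.707]
force: [0.0, 0.3, 0.1]
finger_gap: 0.6
```

Run:
```python
from levers import *
p=levers(); s=read_state(); print(s["time"],s["position"],s["force"],s["joints"].round(2))
cv2.imwrite("pics/t5.png",cv2.resize(p["frame"][130:330,90:390,::-1],None,fx=2.6,fy=2.6))
```

```text
130 [532.7 119.7 121.8] axis deg 92.09
132 [536.4 -40.7 121.7] axis deg 91.76
141 [457.7 201.3 121.7] axis deg 1.36
17.3833 [369.13136281 113.88900737 409.23837175] [-0.13355513  0.02124118  0.23830598] [ 0.01 -0.05  1.88  0.    1.31  1.56]
```

View pics/t5.png

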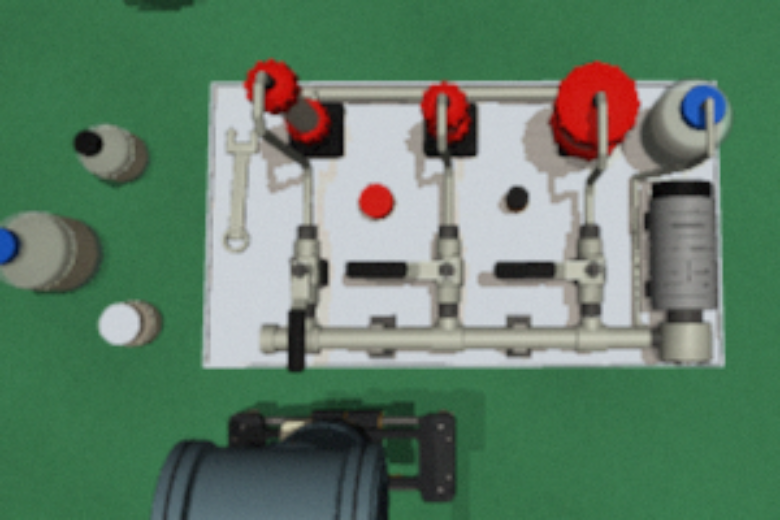

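The picture shows the short lever across its pipe at (375,270), parallel to the wide one at (525,270). The tall lever is in line at (296,338), and nothing loose has moved. Handing in.

```bash
python3 -c "
from workcell import *
print(hand_in())"
```

```text
the job is handed in; nothing more can be done
None
```

The feed is changed over and the job is handed in, at about 17 s on the robot's clock. With the fingers closed, I pushed the tall column's lever round to its open stop first. I checked it in the camera, then pushed the short column's lever round to its shut stop.

**Forces:** The sideways push peaked at about 14.5 N at the tall stop and 14 N at the short stop. Each lever took about 5 to 6 N while turning. At the short stop there was also up to 9.6 N upward on the tool. I think this was friction on the sleeve, but I did not confirm it.

**Last camera check:** These are the lever axes in world angles, with the skid itself turned by roughly 1.2°:

| Lever | Axis | State |
|---|---|---|
| Tall | 1.4° | in line with its pipe (open) |
| Short | 92.1° | across its pipe (shut) |
| Wide | 91.8° | across its pipe, untouched |

The arm is clear of everything with no force reading, and the columns and loose things show no movement.

**Small disagreement:** By camera the short lever could be about 0.01 to 0.025 rad short of shut. That is about the measurement noise. I took the stop as reached because the push force rose far above what turning needs with almost no further movement. I did not push a second time to confirm it.

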